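Set the wire length gauge to its pin stop

TASK

Set the wire length gauge: press down the pad in the middle of the sliding carriage to free its brake and, keeping it pressed, push the carriage along the rail until it is right up against the stop block that has the upright round pin, not the plain block. Then let the pad come up again and move clear. Nothing is to be gripped; do not force the carriage along with its brake on, and leave the other things on the bench where they are.

Things in the scene. Friction and masses are not known exactly. Their poses are not given: they have to be found in the camera images.
- rail: wire length gauge: flat aluminium base 460 mm long, 100 mm wide, 12 mm thick, fixed to the bench, with a slotted rail 36 mm wide along its middle up to 24 mm above the bench. Origin on the bench under its centre; y runs along the rail (the way the carriage slides), z up. It stands crosswise in front of the robot and is turned by up to about 20 degrees
- carriage (a joint): position (m) of the grey carriage along the rail's y axis, 0 at mid rail, growing toward the rail's +y; ends at +-0.15. With the pad up a brake holds it against pushes of about 15 N; with the pad 2 mm or more down it slides for about 2 N. The brake bites again as soon as the pad is let up
- carriage_mid (a point): point fixed to the carriage, on the rail's line 44 mm above the bench: middle of the pad's top face when the pad is up. Carriage 90 mm long along the rail, 64 mm wide: two end cheeks 13 mm thick, tops 56 mm above the bench, with a 64 mm gap between them that holds the pad; side walls of the gap only 36 mm above the bench. Axes as the rail's
- pad (a joint): how far the ribbed steel pad is pressed down (m): 0 up, 0.008 fully down on its limit. Its spring takes about 8 N to start moving and 12 N fully down; 3 to 7 mm down is a good press
- pad_top (a point): middle of the pad's top face (moves with the pad). The pad is 50 mm across the rail and 60 mm along it; its top is 12 mm below the tops of the cheeks when up
- pin_stop_mid (a point): centre of the stop to go to: dark steel block fixed across the rail at either end, 16 mm thick along the rail, 64 mm wide, top 50 mm above the bench, with an upright round pin on top: stem 14 mm, round head 24 mm in diameter, from 62 to 82 mm above the bench. The point is on the rail's line, 44 mm above the bench; the carriage touches the block when carriage_mid is 53 mm from it
- plain_stop_mid (a point): centre of the other stop block, same size but without a pin, at the other end of the rail: not the one to go to
- spool_mid (a point): loose empty black spool standing beyond the rail, 72 mm in diameter, 44 mm high; point at its centre. Leave alone
- jar_mid (a point): loose white jar with steel lid standing beyond the rail, 52 mm in diameter, 70 mm high; point at its centre. Leave alone
- heat_gun_mid (a point): loose hot air gun standing on its back end with the nozzle up, off the left end of the rail, body 76 mm in diameter, 205 mm high, handle sticking out 130 mm to one side; point on its axis 80 mm above the bench. Leave alone

How it is judged (in metres and radians):
On the way, in this order (a step that is already met when the one before it is completed fails the run):
1. the pad is pressed down while the carriage is still within 10 mm of where it started (value of joint pad above 0.002 m and distance of carriage_mid from where it was at the start of the episode below 0.01 m), for 0.05 s.
2. with the pad still pressed the carriage comes up against the pin stop (value of joint pad above 0.001 m and horizontal distance between carriage_mid and pin_stop_mid below 0.056 m), for 0.05 s.
At the end, for the whole second after the job is handed in: the carriage stands still against the stop block with the pin (gap under 3 mm) and the pad is up again (within 1 mm) (horizontal distance between carriage_mid and pin_stop_mid below 0.056 m and value of joint pad below 0.001 m and velocity of joint carriage between -0.005 and 0.005 m/s); the robot touches nothing.
It fails at once if the carriage is forced along (faster than 20 mm/s, more than 6 mm from its start and more than 7 mm short of the pin stop) with its brake on (pad less than 1 mm down) (value of joint pad below 0.001 m and (velocity of joint carriage above 0.02 m/s or velocity of joint carriage below -0.02 m/s) and distance of carriage_mid from where it was at the start of the episode above 0.006 m and horizontal distance between carriage_mid and pin_stop_mid above 0.06 m).
It fails at once if a bystander (spool, jar, hot air gun) is lifted or shifted by more than 25 mm (distance of any of spool_mid, jar_mid, heat_gun_mid from where it was at the start of the episode above 0.025 m).
It also fails if it takes over 38 s, if anything falls off the work surface, if the arm or the gripper's body presses on something with over 40 N, if the wrist force passes 120 N, or if a joint passes its speed limit or range.

ROBOT

A 6-joint arm with a two-finger parallel gripper is mounted at the origin on the work surface. World frame = base frame: x ahead of the robot, y to its left, z up, the work surface at z = 0. Lengths are in mm, angles in degrees, forces in N, time in s.
With the tool pointing down it reaches from about 300 to 850 mm from the base axis. Payload 4.2 kg.
Tool frame: the origin (TCP) lies at the very end of the fingers, on their centre line; the grasp point (between the pads) lies 19 mm behind it; x points along the fingers, z is the direction in which the jaws open and shut, and the axes are right-handed (so a half turn about x gives the same grasp; the last joint's range is limited). The gripper opens to 91 mm and grips with 3 to 60 N. Pads are 32 mm wide; open, the fingers measure 118 mm over their backs; the gripper's body (76 mm by 178 mm) begins 60 mm behind the grasp point.
Start: joints at [71.047, 18.312, 89.639, -0, 72.044, -1.146], TCP at [175.849, 547.467, 213.976] pointing down, gripper open.
Joint ranges: [-177.97, 177.97], [-48.28, 115.42], [12.27, 149.76], [-77.06, 257.06], [2.81, 150.46], [-146.56, 146.56]. Speed limits (degrees/s): [147.25, 147.25, 180, 180, 180, 180].

INTERFACE

Orientations are given as [roll, pitch, yaw] about the fixed x, y, z axes, in that order (R = Rz(yaw) Ry(pitch) Rx(roll)).
In Python, from workcell import state, grab_frame, camera_info, env, search_frame, place_of gives the robot as it stands.
- The arm moves only by the tool drive_tool, never from a script. Its argument "plan" is a list of rows, each a list of 7 numbers: the turn, a rotation vector about the world's x, y, z in degrees, then the shift along the world's x, y, z in mm, then the finger opening in mm, from 0 to 91.2. In form: [[wx, wy, wz, dx, dy, dz, jaw], ...]. A call has 1 to 10 rows; each row is the pose to reach, as a shift and turn from the pose measured when the call began; what a row does not reach only later rows make up. A row lasts 1/8 s, in which the tool goes at most 62.5 mm and 10.7 degrees, less where a joint would pass 70% of its speed; a pose out of reach is approached as far as the arm can. A call with a gripper value outside its range is refused whole. The fingers move at their own pace and stop on an object; "grip_force" is the grip in N (left out, the last holds). Time passes only in rows, so rows that repeat a pose let the fingers close. It gives the time, the measured TCP pose, the force and the opening at its end, in the units of the state.
- state(): the state, without advancing time (a new reading comes with each control period).
- grab_frame(name): name is "scene" or "top" or "wrist"; returns the picture (400x640x3 uint8, red, green, blue); there is no depth.
- camera_info(name): a dict with "intrinsics" (3x3 intrinsics, pixels), "origin" and "orientation" of the camera in the world; the wrist camera has in their place "hand_eye" (4x4, takes a point from camera to tool coordinates, whose origin is the TCP and whose axes are the tool frame's). Camera axes: x right, y down, z forward; pixel columns grow to the right and rows downward; lengths in mm; the calibration is good to about 2 mm. The wrist camera is an equidistant fisheye: a pixel r from the principal point sees the ray r / f radians off the axis. A picture is of the moment at which its call begins: read the wrist's pose just before it. camera_info takes no time and is no camera call.
- env.job_done(): hands the job in, once; it reports no verdict.
Trained networks look in the newest picture that a camera, given by its name, has taken for a name from the list of things; names that differ only in an ending like _2 or _b are one class to them, and where a whole thing is asked for, a point or a joint stands for the part that bears it (a point fixed in the world has none). Each returns a list of dicts, best first, with "p" (0 to 1); they miss things now and then, are a little off and sometimes report something else, mostly with a low value. They report only what shows in the picture. A call takes as long as a camera call.
- search_frame(camera, label): "rect" ([left, top, right, bottom] as shares, 0 to 1, of the picture: columns of its width, rows of its height, round what is visible of it).
- place_of(camera, label): "location" ([column, row] as shares, 0 to 1, of the picture: columns of its width, rows of its height: a listed point, or the origin of a listed thing).
The state is a dict: "time_s": time; "qpos": joint angles; "qvel": joint speeds; "effort": joint torques, N m; "ee_pos": TCP position; "ee_rot": TCP orientation; "force": force on the tool from outside, world axes, zero at the start; "torque": the same for the moment, N m; "gripper_width": finger opening in mm.
Only numpy, scipy, OpenCV 4.12 (cv2) and the standard library are available. Lean on these libraries where they do the work, as an engineer would, in place of code of your own. Each camera call takes 0.05 s, during which the arm holds its last target. There are 200 camera calls.

## Working session

There is one attempt and no reset: what is moved stays moved. The work goes in short steps, Python scripts to look and compute and a tool call to move; the robot and the scene stay as the last step left them, time stands still between calls to the robot, and variables do not carry over. Pictures are saved under pics/ and viewed, about 8 in all and at most 12, crops included, and the job is handed in when it is done.

Besides the shell and the picture viewer there is one more tool, called after ">>>" as name([rows], argument=value, ...), one row to a line, values as JSON. drive_tool: Moves the arm, as the interface text tells. Its arguments: {"type":"object","properties":{"plan":{"type":"array"},"grip_force":{"type":"number"}},"required":["plan"]}

```bash
mkdir -p pics; cat > h.py <<'E'
import numpy as np, cv2
from workcell import state, grab_frame, camera_info, env, search_frame, place_of
def ray(cam,loc):
    c=camera_info(cam);K=np.array(c["intrinsics"]);u=np.array([loc[0]*640,loc[1]*400,1])
    R=np.array(c["orientation"]);o=np.array(c["origin"],float)
    return o,R@np.linalg.inv(K)@u
def hit(cam,loc,z):
    o,d=ray(cam,loc);return o+d*(z-o[2])/d[2]
E
python3 - <<'E'
from h import *
print(camera_info("top"),camera_info("scene"))
ims=[]
for c in("top","scene"):
    im=grab_frame(c);cv2.imwrite(f"pics/{c}1.png",im[:,:,::-1])
    for n,z in(("rail",0),("carriage_mid",44),("pad_top",44),("pin_stop_mid",44),("plain_stop_mid",44),("spool_mid",22),("jar_mid",35),("heat_gun_mid",80)):
        for r in place_of(c,n)[:2]:
            try: print(c,n,round(r["p"],2),np.round(np.array(r["location"])*[640,400]),np.round(hit(c,r["location"],z),1))
            except Exception as e: print(e,r)
print(state())
E
```

```text
{'intrinsics': array([[496.72209148,   0.        , 311.51986623],
       [  0.        , 496.72209148, 206.92752834],
       [  0.        ,   0.        ,   1.        ]]), 'origin': array([ 496.61781202,   87.74373592, 1040.3049745 ]), 'orientation': array([-174.18072027,   -0.96070018,  -89.40398728])} {'intrinsics': array([[444.78857836,   0.        , 324.51995438],
       [  0.        , 444.78857836, 198.21659979],
       [  0.        ,   0.        ,   1.        ]]), 'origin': array([1329.29398778,  210.31324441,  778.71014036]), 'orientation': array([-134.57996883,    0.5265228 ,   98.31388916])}
invalid index to scalar variable. {'location': [0.5237, 0.6403], 'p': 0.77}
invalid index to scalar variable. {'location': [0.4942, 0.633], 'p': 0.86}
invalid index to scalar variable. {'location': [0.4952, 0.6298], 'p': 0.57}
invalid index to scalar variable. {'location': [0.2953, 0.541], 'p': 0.32}
invalid index to scalar variable. {'location': [0.6334, 0.6608], 'p': 0.88}
invalid index to scalar variable. {'location': [0.4184, 0.6212], 'p': 0.82}
invalid index to scalar variable. {'loca
[... 884 characters left out ...]
calar variable. {'location': [0.6578, 0.475], 'p': 0.97}
{'time_s': 0.9, 'qpos': array([ 7.10478122e+01,  1.83099130e+01,  8.96388241e+01, -1.35030495e-03,
        7.20449672e+01, -1.14594776e+00]), 'qvel': array([-0.13851231, -0.00415302, -0.0765561 ,  0.00076503, -0.08961497,
        0.00070514]), 'effort': array([ 1.22572925e-03, -4.12343538e+01, -2.32229322e+01,  7.28848809e-02,
        3.76990624e-02,  1.39632434e-05]), 'ee_pos': array([175.84428767, 547.46217343, 213.99705676]), 'ee_rot': array([-12.67846816,  89.99357462,  59.515708  ]), 'force': array([-0.17816888,  0.25551018,  0.59415902]), 'torque': array([-0.0642914 , -0.00474025,  0.00104791]), 'gripper_width': 90.8851739093269}
```

```bash
sed -i 's/^import numpy.*/&\nfrom scipy.spatial.transform import Rotation as Ro/; s/R=np.array(c\["orientation"\])/R=Ro.from_euler("xyz",c["orientation"],degrees=True).as_matrix()/' h.py
python3 - <<'E'
from h import *
D={"top":dict(rail=(.5237,.6403,0),car=(.4942,.633,44),pad=(.4952,.6298,44),pinA=(.2953,.541,44),pinB=(.6334,.6608,44),plain_or=(.4184,.6212,44),x=(.5005,.4995,22),y=(.6264,.5232,35),z=(.2927,.5448,80),z2=(.4161,.6245,44)),
"scene":dict(rail=(.4772,.4517,0),car=(.4963,.4295,44),pad=(.5017,.4295,44),a=(.3869,.4035,44),b=(.553,.4512,44),c=(.4817,.5195,22),e=(.3769,.4855,35),f=(.6578,.475,80))}
for c in D:
    for n,v in D[c].items(): print(c,n,np.round(hit(c,v[:2],v[2])))
a=cv2.imread("pics/top1.png");b=cv2.imread("pics/scene1.png")
b=cv2.resize(b[110:260,150:500],None,fx=2.28,fy=2)
a=cv2.resize(a[140:320,130:480],None,fx=2.28,fy=1.6)[:290]
cv2.imwrite("pics/both1.png",np.vstack([a[:, :798],b[:, :798]]))
E
```

```text
top rail [500.  21.   0.]
top car [506.  62.  44.]
top pad [508.  60.  44.]
top pinA [576. 317.  44.]
top pinB [ 485. -117.   44.]
top plain_or [514. 159.  44.]
top x [616.  54.  22.]
top y [ 597. -110.   35.]
top z [570. 312.  80.]
top z2 [511. 161.  44.]
scene rail [491.  30.  -0.]
scene car [502.  65.  44.]
scene pad [500.  74.  44.]
scene a [ 486. -120.   44.]
scene b [521. 158.  44.]
scene c [608.  59.  22.]
scene e [ 597. -107.   35.]
scene f [573. 315.  80.]
```

View pics/top1.png

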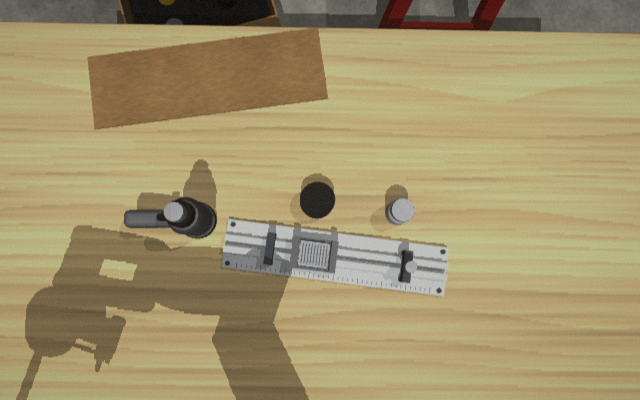

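View pics/scene1.png

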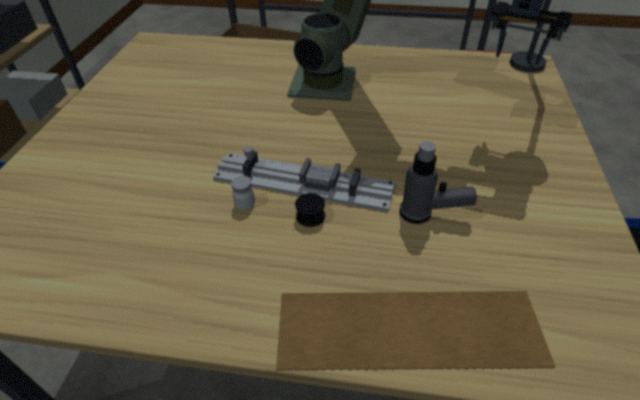

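```bash
python3 - <<'E'
from h import *
s=state();R=Ro.from_euler("xyz",s["ee_rot"],degrees=True).as_matrix();print(s["ee_pos"],R.round(3))
z=R[:,2];print("jaw az",np.degrees(np.arctan2(z[1],z[0])), "rail az",np.degrees(np.arctan2(277,32)));print(camera_info("wrist"))
E
```

```text
[175.84428767 547.46217343 213.99705676] [[ 0.    -0.952  0.306]
 [ 0.     0.306  0.952]
 [-1.    -0.     0.   ]]
jaw az 72.19417624304997 rail az 83.41020445702335
{'intrinsics': array([[309.70691629,   0.        , 317.90320874],
       [  0.        , 309.70691629, 205.47309788],
       [  0.        ,   0.        ,   1.        ]]), 'hand_eye': array([[-3.38629642e-04, -2.34007550e-01,  9.72234721e-01,
        -1.70385033e+02],
       [ 1.29007327e-04, -9.72234779e-01, -2.34007519e-01,
         6.63751688e+01],
       [ 9.99999934e-01,  4.61835202e-05,  3.59416204e-04,
        -6.29272644e-01],
       [ 0.00000000e+00,  0.00000000e+00,  0.00000000e+00,
         1.00000000e+00]])}
```

>>> drive_tool([
  [0,0,2,33,-48,0,0],
  [0,0,4,66,-97,0,0],
  [0,0,6,99,-145,0,0],
  [0,0,8,132,-194,0,0],
  [0,0,10,165,-242,0,0],
  [0,0,11,198,-291,0,0],
  [0,0,11,231,-340,-10,0],
  [0,0,11,264,-388,-25,0],
  [0,0,11,297,-437,-40,0],
  [0,0,11,330,-485,-54,0],
])

```text
time_s: 2.15
ee_pos: [506.9, 60.7, 159.8]
ee_rot: [-56.5, 89.9, 26.7]
force: [1.2, 1.0, 1.1]
gripper_width: 0.4
```

>>> drive_tool([
  [0,0,0,0,0,0,0],
  [0,0,0,0,0,0,0],
  [0,0,0,0,0,0,0],
  [0,0,0,0,0,0,0],
])

```text
time_s: 2.65
ee_pos: [506.5, 61.8, 160.3]
ee_rot: [-61.1, 89.9, 22.2]
force: [0.7, -0.8, 0.4]
gripper_width: 0.6
```

```bash
cat >> h.py <<'E'
def whit(s,loc,z):
    c=camera_info("wrist");K=np.array(c["intrinsics"]);p=(np.array(loc)*[640,400]-K[:2,2])/K[0,0]
    t=np.hypot(*p);d=np.array([*(p/t*np.sin(t)),np.cos(t)]);H=np.array(c["hand_eye"])
    R=Ro.from_euler("xyz",s["ee_rot"],degrees=True).as_matrix()
    o=R@H[:3,3]+s["ee_pos"];d=R@H[:3,:3]@d
    return o+d*(z-o[2])/d[2]
E
python3 - <<'E'
from h import *
s=state();print(s["ee_pos"],s["ee_rot"],s["force"],s["gripper_width"],s["time_s"])
im=grab_frame("wrist");cv2.imwrite("pics/w1.png",im[:,:,::-1])
for n,z in(("carriage_mid",44),("pad_top",44),("pin_stop_mid",44),("plain_stop_mid",44)):
    for r in place_of("wrist",n)[:2]: print(n,r["p"],np.array(r["location"])*[640,400],whit(s,r["location"],z).round(1))
E
```

```text
[506.50468162  61.81945419 160.27074614] [-61.08408504  89.90036158  22.19806137] [ 0.67464632 -0.79025691  0.4499502 ] 0.6018699841281004 2.65
carriage_mid 0.86 [325.824 199.   ] [503.8  69.5  44. ]
pad_top 0.87 [324.288 196.68 ] [501.4  68.3  44. ]
pin_stop_mid 0.64 [145.728 199.8  ] [ 481.7 -118.9   44. ]
plain_stop_mid 0.78 [414.592 200.2  ] [515. 156.  44.]
```

View pics/w1.png

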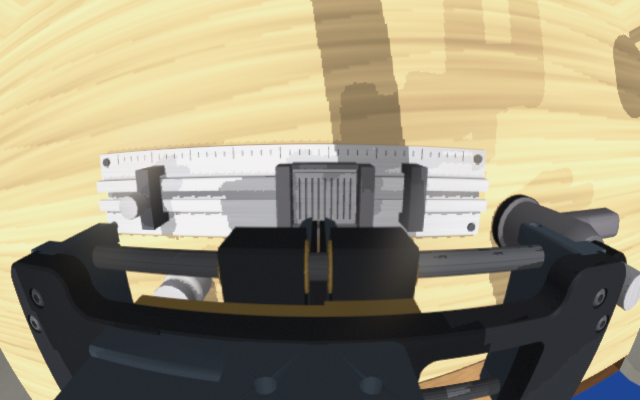

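Wrist view: pad centre is at about (325,196). The pin stop is on the left at (150,197), which is −y, and the plain stop is on the right. Next I centre on the pad and descend.

>>> drive_tool([
  [0,0,0,-3,5,-30,0],
  [0,0,0,-3,5,-60,0],
  [0,0,0,-3,5,-85,0],
  [0,0,0,-3,5,-100,0],
  [0,0,0,-3,5,-110,0],
  [0,0,0,-3,5,-110,0],
  [0,0,0,-3,5,-110,0],
])

```text
time_s: 3.78
ee_pos: [504.4, 66.2, 50.6]
ee_rot: [-69.3, 89.8, 13.9]
force: [0.1, -0.5, -0.3]
gripper_width: 0.5
```

>>> drive_tool([
  [0,0,0,0,0,-3,0],
  [0,0,0,0,0,-6,0],
  [0,0,0,0,0,-8,0],
  [0,0,0,0,0,-8,0],
  [0,0,0,0,0,-8,0],
])

```text
time_s: 4.4
ee_pos: [504.7, 66.2, 43.6]
ee_rot: [-71.8, 89.8, 11.4]
force: [-2.3, -0.5, 7.4]
gripper_width: 0.3
```

>>> drive_tool([
  [0,0,0,0,0,-2,0],
  [0,0,0,0,0,-4,0],
  [0,0,0,0,0,-5,0],
  [0,0,0,0,0,-5,0],
  [0,0,0,0,0,-5,0],
])

```text
time_s: 5.03
ee_pos: [504.8, 66.2, 39.7]
ee_rot: [-72.3, 89.8, 10.9]
force: [-1.6, -0.8, 9.1]
gripper_width: 0.6
```

>>> drive_tool([
  [0,0,0,0,0,-1.5,0],
  [0,0,0,-0.5,-4,-1.5,0],
  [0,0,0,-1,-8,-1.5,0],
  [0,0,0,-1.4,-12,-1.5,0],
  [0,0,0,-1.8,-16,-1.5,0],
  [0,0,0,-2.3,-20,-1.5,0],
  [0,0,0,-2.8,-24,-1.5,0],
  [0,0,0,-3.2,-28,-1.5,0],
  [0,0,0,-3.2,-28,-1.5,0],
])

```text
time_s: 6.15
ee_pos: [501.5, 38.2, 39.3]
ee_rot: [-68.4, 89.7, 14.7]
force: [-2.8, 0.5, 9.6]
gripper_width: 0.3
```

```bash
python3 - <<'E'
from h import *
s=state();print(s["ee_pos"],s["force"])
im=grab_frame("wrist");cv2.imwrite("pics/w2.png",im[:,:,::-1])
im=grab_frame("top");cv2.imwrite("pics/t2.png",cv2.resize(im[200:310,210:460,::-1],None,fx=3,fy=3))
for n,z in(("carriage_mid",44),("pin_stop_mid",44)):
    for r in place_of("wrist",n)[:1]: print(n,r["p"],whit(s,r["location"],z).round(1))
    for r in place_of("top",n)[:1]: print(n,r["p"],hit("top",r["location"],z).round(1))
E
```

```text
[501.47912895  38.21307638  39.34092746] [-2.75197157  0.45431398  9.61801595]
pin_stop_mid 0.69 [ 484.1 -113.1   44. ]
pin_stop_mid 0.93 [ 477.7 -117.2   44. ]
```

View pics/w2.png

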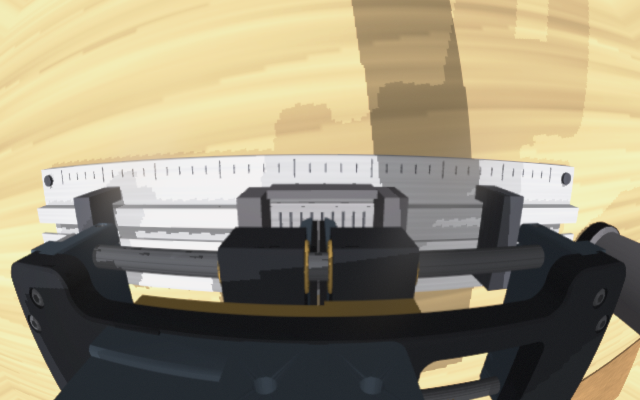

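The carriage rides with the fingers, staying centred at about column 322, and the pad is about 4–5 mm down. About 100 mm remain.

>>> drive_tool([
  [0,0,0,-0.5,-4,-1.2,0],
  [0,0,0,-1.4,-12,-1.2,0],
  [0,0,0,-2.3,-20,-1.2,0],
  [0,0,0,-3.2,-28,-1.2,0],
  [0,0,0,-4.1,-36,-1.2,0],
  [0,0,0,-5,-44,-1.2,0],
  [0,0,0,-6,-52,-1.2,0],
  [0,0,0,-6.9,-60,-1.2,0],
  [0,0,0,-7.8,-68,-1.2,0],
  [0,0,0,-8.6,-75,-1.2,0],
])

```text
time_s: 7.7
ee_pos: [492.6, -36.6, 39.2]
ee_rot: [-60.1, 89.7, 23.1]
force: [-2.9, 2.2, 10.1]
gripper_width: 0.4
```

>>> drive_tool([
  [0,0,0,-0.6,-5,-1.2,0],
  [0,0,0,-1.1,-10,-1.2,0],
  [0,0,0,-1.7,-15,-1.2,0],
  [0,0,0,-2.3,-20,-1.2,0],
  [0,0,0,-2.3,-20,-1.2,0],
])

```text
time_s: 8.32
ee_pos: [490.2, -56.8, 39.0]
ee_rot: [-62.6, 89.7, 20.6]
force: [-2.3, 0.1, 10.8]
gripper_width: 0.3
```

```bash
python3 - <<'E'
from h import *
s=state();print(s["ee_pos"],s["force"])
im=grab_frame("wrist");cv2.imwrite("pics/w3.png",im[:,:,::-1])
E
```

```text
[490.21777244 -56.77346905  39.04625243] [-2.26395566  0.08325729 10.78574463]
```

View pics/w3.png

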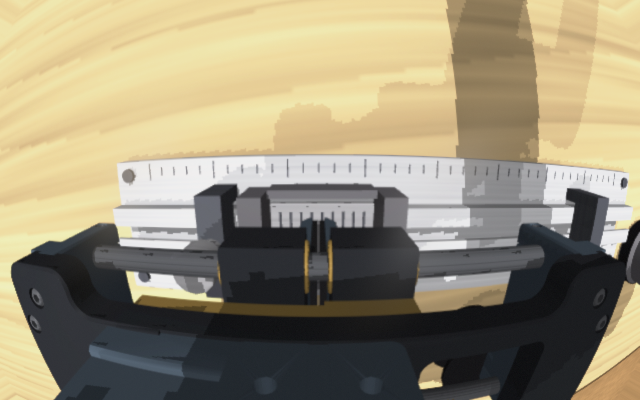

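The carriage is now a few mm from the pin block. I'll keep pushing slowly while watching the force.

>>> drive_tool([
  [0,0,0,-0.3,-2,-1,0],
  [0,0,0,-0.5,-4,-1,0],
  [0,0,0,-0.7,-6,-1,0],
  [0,0,0,-0.9,-8,-1,0],
  [0,0,0,-1.1,-10,-1,0],
  [0,0,0,-1.1,-10,-1,0],
])

```text
time_s: 9.12
ee_pos: [489.1, -66.7, 39.1]
ee_rot: [-62.1, 89.7, 21.1]
force: [-2.3, 1.0, 9.8]
gripper_width: 0.2
```

>>> drive_tool([
  [0,0,0,-0.2,-2,-1,0],
  [0,0,0,-0.5,-4,-1,0],
  [0,0,0,-0.6,-5,-1,0],
  [0,0,0,-0.6,-5,-1,0],
])

```text
time_s: 9.62
ee_pos: [489.3, -70.5, 39.4]
ee_rot: [-53.0, 89.6, 30.0]
force: [-1.4, 6.0, 10.1]
gripper_width: 0.5
```

```bash
python3 - <<'E'
from h import *
s=state();print(s["ee_pos"],s["force"])
im=grab_frame("wrist");cv2.imwrite("pics/w4.png",cv2.resize(im[140:300,100:500,::-1],None,fx=2,fy=2))
E
```

```text
[489.30095967 -70.5299477   39.41234107] [-1.37229663  5.96547726 10.10641266]
```

View pics/w4.png

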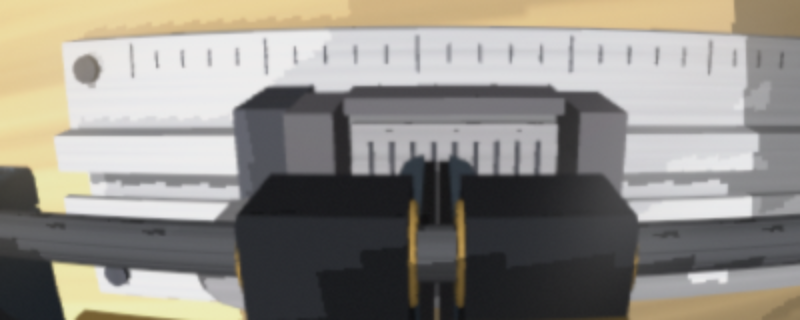

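The cheek is hard against the block (no visible gap at crop (285,140)), and the reaction force has risen to 6 N. I'll hold briefly, then lift straight up with a slight push toward the stop.

>>> drive_tool([
  [0,0,0,0,-2,-1,0],
  [0,0,0,0,-2,-1,0],
  [0,0,0,0,-2,2,0],
  [0,0,0,0,-2,6,0],
  [0,0,0,0,-1,12,0],
  [0,0,0,0,0,25,0],
  [0,0,0,0,0,50,0],
  [0,0,0,0,0,80,0],
  [0,0,0,0,0,110,0],
  [0,0,0,0,0,120,0],
])

```text
time_s: 10.92
ee_pos: [490.3, -70.8, 161.6]
ee_rot: [-67.0, 89.4, 16.0]
force: [0.7, 0.2, 0.2]
gripper_width: 0.4
```

```bash
python3 - <<'E'
from h import *
s=state();print(s["ee_pos"],s["force"],s["time_s"])
im=grab_frame("wrist");cv2.imwrite("pics/w5.png",im[:,:,::-1])
for n,z in(("carriage_mid",44),("pad_top",44),("pin_stop_mid",44)):
    for r in place_of("wrist",n)[:1]: print(n,r["p"],whit(s,r["location"],z).round(1))
E
```

```text
[490.31982152 -70.75267358 161.5716853 ] [0.66657438 0.24254073 0.16665295] 10.925
carriage_mid 0.89 [489.  -65.7  44. ]
pad_top 0.79 [487.7 -67.1  44. ]
pin_stop_mid 0.66 [ 482.  -116.2   44. ]
```

View pics/w5.png

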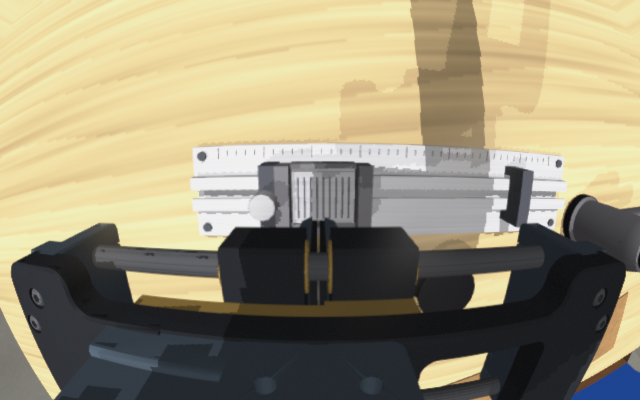

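The carriage is up against the pin stop: measured distance is about 51 mm against 53 mm nominal contact. The tool is clear, so I'm handing in.

```bash
python3 -c "
from h import *
print(env.job_done())"
```

```text
the job is handed in; nothing more can be done
None
```

The carriage is set against the stop with the pin, and the job is handed in at about 11 s of the 38 s allowed. I pressed the pad about 4–5 mm with the closed fingers and slid the carriage roughly 130 mm toward −y. I stopped when I felt about 6 N of reaction from the block, then lifted straight up.

**Last checks:**
- **Carriage position:** in the final picture the carriage is against the pin block with no gap visible. The networks put carriage and stop about 51 mm apart, within their few-mm error of the nominal 53 mm, so the gap being under 3 mm rests mainly on the felt contact.
- **Tool clear:** it is about 118 mm above the pad, with force readings under 1 N.
- **Pad:** I judged it up from the tool being clear; I did not measure it separately.
- **Spool, jar and hot air gun:** the path stayed well clear of them. I did not re-measure their positions at the end.

No check failed.

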